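Finger-check an empty roller lane before restocking

TASK

Before the empty roller lane on the shop counter is restocked, check that it runs freely: run closed fingertips lightly along the row of rollers from the red end to the green end, so that every one of the eight rollers is turned towards the green end. Touch gently - do not press the sprung bed down to its stop - then lift the hand clear, and leave the goods standing around the lane where they are, neither pushed nor picked up.

Things in the scene. Friction and masses are not known exactly. Their poses are not given: they have to be found in the camera images.
- lane: Roller lane: metal frame fixed to the counter, 112 mm wide, 320 mm long, with eight blue-striped white rollers in a straight row. Origin: centre of its underside. y runs along the row from the red to the green end, x along the axles, z up. The 20 mm long red and green end blocks (centred at y = -148 and +148 mm) and the frame's sides are 44 mm high, 16 mm lower than the roller tops.
- first_top (a point): Highest point of roller 1, the one next to the red end block, at mid-length, 60 mm above the counter; on the lane at x = 0, y = -112 mm. Moves down with the bed.
- last_top (a point): The same on roller 8, next to the green end block; on the lane at x = 0, y = +112 mm. The eight rollers are 24 mm across, 74 mm long and 32 mm apart centre to centre, all of one height, so the row between the two points is straight and level, with gaps of 8 mm.
- bed (a joint): How far the roller bed (black side strips and all eight rollers together) is pressed down, m: 0 at rest, 0.015 at its stop. It rides straight up and down on soft springs: about 1.5 N on the rollers starts it moving, then 0.5 N per mm more, and it rises again when let go. Pressing it beyond 0.0125 counts as leaning on the lane.
- roller1 (a joint): Turn of roller 1 (1 is at the red end, 8 at the green end), rad: 0 at the start, grows when its top is stroked towards the green end, falls when stroked towards the red end. It turns freely with slight friction and stays where it is left.
- roller2 (a joint): Turn of roller 2 (1 is at the red end, 8 at the green end), rad: 0 at the start, grows when its top is stroked towards the green end, falls when stroked towards the red end. It turns freely with slight friction and stays where it is left.
- roller3 (a joint): Turn of roller 3 (1 is at the red end, 8 at the green end), rad: 0 at the start, grows when its top is stroked towards the green end, falls when stroked towards the red end. It turns freely with slight friction and stays where it is left.
- roller4 (a joint): Turn of roller 4 (1 is at the red end, 8 at the green end), rad: 0 at the start, grows when its top is stroked towards the green end, falls when stroked towards the red end. It turns freely with slight friction and stays where it is left.
- roller5 (a joint): Turn of roller 5 (1 is at the red end, 8 at the green end), rad: 0 at the start, grows when its top is stroked towards the green end, falls when stroked towards the red end. It turns freely with slight friction and stays where it is left.
- roller6 (a joint): Turn of roller 6 (1 is at the red end, 8 at the green end), rad: 0 at the start, grows when its top is stroked towards the green end, falls when stroked towards the red end. It turns freely with slight friction and stays where it is left.
- roller7 (a joint): Turn of roller 7 (1 is at the red end, 8 at the green end), rad: 0 at the start, grows when its top is stroked towards the green end, falls when stroked towards the red end. It turns freely with slight friction and stays where it is left.
- roller8 (a joint): Turn of roller 8 (1 is at the red end, 8 at the green end), rad: 0 at the start, grows when its top is stroked towards the green end, falls when stroked towards the red end. It turns freely with slight friction and stays where it is left.
- jar: Amber glass jar with a red cap, 62 mm across, 85 mm tall. Loose; origin at the centre of its underside. Stands on the counter close beside the lane, not on it.
- can: Drinks can with a green label, 60 mm across, 90 mm tall. Loose; origin at the centre of its underside. Stands on the counter close beside the lane, not on it.
- tin: Flat brass-coloured food tin, 72 mm across, 45 mm tall. Loose; origin at the centre of its underside. Stands on the counter close beside the lane, not on it.
- tea_box: Red tea box, 55 x 55 mm, 80 mm tall. Loose; origin at the centre of its underside. Stands on the counter close beside the lane, not on it.
- soap: Tall blue soap bottle with a white cap, 64 mm across, 170 mm tall, well to the robot's left. Loose; origin at the centre of its underside.
- mug: White mug with a handle, 76 mm across, 85 mm tall, well to the robot's right. Loose; origin at the centre of its underside.

How it is judged:
On the way, in this order (a step that is already met when the one before it is completed fails the run):
1. the first roller (red end) has been stroked towards the green end, the fifth and last not yet (value of joint roller1 above 0.5 rad and value of joint each of roller5, roller8 below 0.5 rad), for 0.02 s.
2. the fifth roller has been stroked too, the last not yet (value of joint each of roller1, roller5 above 0.5 rad and value of joint roller8 below 0.5 rad), for 0.02 s.
3. the last roller (green end) has been stroked (value of joint roller8 above 0.5 rad), for 0.02 s.
At the end, for the whole second after the job is handed in: All eight rollers have been turned by more than 0.5 rad towards the green end, the bed has risen again (within 2 mm), and the six loose goods stand at rest within 20 mm of where they began (value of joint each of roller1, roller2, roller3, roller4, roller5, roller6, roller7, roller8 above 0.5 rad and value of joint bed below 0.002 m and distance of each of jar, can, tin, tea_box, soap, mug from where it was at the start of the episode below 0.02 m and linear speed of each of jar, can, tin, tea_box, soap, mug below 0.02 m/s); the robot touches nothing.
It fails at once if the bed is pressed to its stop (more than 12.5 mm down) (value of joint bed above 0.0125 m).
It fails at once if the fingers press on the lane with more than 25 N (contact force between the fingers and lane above 25 N).
It fails at once if one of the goods is pushed, tipped or lifted (moved by more than 20 mm) (distance of any of jar, can, tin, tea_box, soap, mug from where it was at the start of the episode above 0.02 m).
It also fails if it takes over 45 s, if anything falls off the work surface, if the arm or the gripper's body presses on something with over 40 N, if the wrist force passes 120 N, or if a joint passes its speed limit or range.

ROBOT

A 7-joint arm with a two-finger parallel gripper is mounted at the origin on the work surface. World frame = base frame: x ahead of the robot, y to its left, z up, the work surface at z = 0. Lengths are in m, angles in rad, forces in N, time in s.
With the tool pointing down it reaches from about 0.425 to 0.925 m from the base axis. Payload 6.8 kg.
Tool frame: the origin (TCP) lies on the centre line of the jaws, within the pads' length; the fingertips stand 19 mm ahead of it and the grasp point (between the pads) is the TCP; z points along the fingers, y is the line along which they close (so a half turn about z gives the same grasp; the last joint's range is limited). The gripper opens to 85 mm and grips with 20 to 120 N. Pads are 22 mm wide; open, the fingers measure 114 mm over their backs; the gripper's body (76 mm by 85 mm) begins 54 mm behind the grasp point. The pads swing forward as they close: fully open they stand 13 mm farther back than shut.
Start: joints at [1.068, 0.477, 0.022, 1.555, -0.011, 1.109, -0.083], TCP at [0.26, -0.623, 0.25] pointing down, gripper open.
Joint ranges: [-2.96, 2.96], [-0.34, 2.1], [-1.41, 1.46], [0.24, 2.44], [-1.37, 4.51], [0.17, 1.92], [-2.96, 2.96]. Speed limits (rad/s): [2.39, 2.39, 3.14, 3.14, 3.14, 3.14, 3.14].

INTERFACE

Orientations are given as a rotation vector (axis times angle).
In Python, from bench import r gives the robot as it stands. The module is installed in compiled form; this text tells all that it offers.
- The arm moves only by the tool arm_command, never from a script. Its argument "rows" is a list of rows, each an object of numbers: "fingers": the opening, from -1 (shut) to 1 (fully open); "x", "y", "z": the shift along the tool's x, y, z in m; "ax", "ay", "az": the turn, a rotation vector about the tool's x, y, z in degrees. In form: [{"fingers": .., "x": .., "y": .., "z": .., "ax": .., "ay": .., "az": ..}, ...]. A call has 1 to 10 rows; each row shifts and turns the commanded pose from where the row before left it, along the tool's axes as they then stand; what a row does not reach is not made up. A row lasts 1/12 s, in which the tool goes at most 41.7 mm and 7.16 degrees, less where a joint would pass 70% of its speed; a pose out of reach is approached as far as the arm can. A call is refused whole if a number of a shift passes 0.0417 or a number of a turn 7.16, either way. A call with a gripper value outside its range is refused whole. The fingers move at their own pace and stop on an object; "grip_force" is the grip in N (left out, the last holds). Time passes only in rows, so rows that do not move let the fingers close. It gives the time, the measured TCP pose, the force, the opening and the grip force at its end, in the units of the state.
- r.get_obs(): the state, without advancing time (a new reading comes with each control period).
- r.grab_frame(name): name is "scene" or "top"; returns a dict with "frame" (480x640x3 uint8, red, green, blue), "depth" (480x640 float32, m along the optical axis (not along the pixel's ray), 0 where there is no reading), "K" (3x3 intrinsics, pixels), "distortion" ([k1, k2, p1, p2, k3] as OpenCV has them; the pictures are not rectified), "world_from_camera" (4x4, takes a point from camera to world coordinates). Camera axes: x right, y down, z forward; pixel columns grow to the right and rows downward; lengths in m; the calibration is good to about 2 mm. A picture is of the moment at which its call begins.
- r.hand_in(): hands the job in; it is judged then, once.
The state is a dict: "clock": time; "joints": joint angles; "qvel": joint speeds; "tau": joint torques, N m; "tcp_pos": TCP position; "orientation": TCP orientation; "contact_force": force on the tool from outside, world axes, zero at the start; "moment": the same for the moment, N m; "grip_width": finger opening in m; "gripper_force": force on a finger pad.
Only numpy, scipy, OpenCV 4.12 (cv2) and the standard library are available. Lean on these libraries where they do the work, as an engineer would, in place of code of your own. Each camera call takes 0.05 s, during which the arm holds its last target. There are 200 camera calls.

## Working session

There is one attempt and no reset: what is moved stays moved. The work goes in short steps, Python scripts to look and compute and a tool call to move; the robot and the scene stay as the last step left them, time stands still between calls to the robot, and variables do not carry over. Pictures are saved under pics/ and viewed, at most 10 in all, crops included, and the job is handed in when it is done.

Besides the shell and the picture viewer there is one more tool, called after ">>>" as name(argument=value, ...), one argument or row to a line, values as JSON. arm_command: Moves the arm, as the interface text tells. Its arguments: {"type":"object","properties":{"rows":{"type":"array"},"grip_force":{"type":"number"}},"required":["rows"]}

```bash
mkdir -p pics
python3 - <<'E'
from bench import r
import cv2,numpy as np
for n in("top","scene"):
    f=r.grab_frame(n); cv2.imwrite(f"pics/{n}0.png",f["frame"][:,:,::-1]); np.savez(f"{n}0.npz",**f)
    print(n,f["K"].tolist(),f["distortion"],f["world_from_camera"].round(3).tolist())
o=r.get_obs();print(o)
E
```

```text
top [[439.8596386072002, 0.0, 318.8249154726168], [0.0, 439.8596386072002, 239.06550120656578], [0.0, 0.0, 1.0]] [0.02492465 0.         0.         0.         0.        ] [[0.0, -0.993, 0.116, 0.432], [-1.0, -0.002, -0.016, 0.025], [0.016, -0.116, -0.993, 1.114], [0.0, 0.0, 0.0, 1.0]]
scene [[441.82707628263876, 0.0, 318.95336974274704], [0.0, 441.82707628263876, 246.3074242681394], [0.0, 0.0, 1.0]] [-0.10505511  0.          0.          0.          0.        ] [[0.508, 0.556, -0.658, 1.176], [0.861, -0.32, 0.395, -0.357], [0.009, -0.767, -0.642, 0.701], [0.0, 0.0, 0.0, 1.0]]
{'clock': 0.1, 'joints': array([ 1.06790766,  0.47773742,  0.02232471,  1.55633436, -0.01151397,
        1.10931237, -0.08310091]), 'qvel': array([ 4.02154393e-04, -1.59251004e-03,  8.21793022e-04, -7.13033395e-04,
       -6.39903145e-05, -3.87014324e-05, -4.24427329e-04]), 'tau': array([ 4.01970494e-03, -5.97762394e+01,  1.61338180e+00, -2.81957370e+01,
        1.27904001e-02,  4.98540496e-03,  1.98874363e-05]), 'tcp_pos': array([ 0.2594275 , -0.62261359,  0.24941686]), 'orientation': array([-3.07899927e+00, -6.15842378e-01,  6.66652275e-04]), 'contact_force': array([ 0.16153159, -0.68088789,  0.30234023]), 'moment': array([-0.00619674,  0.01001258,  0.01426894]), 'gripper_force': 0.0, 'grip_width': 0.08542899865453135}
```

View pics/top0.png

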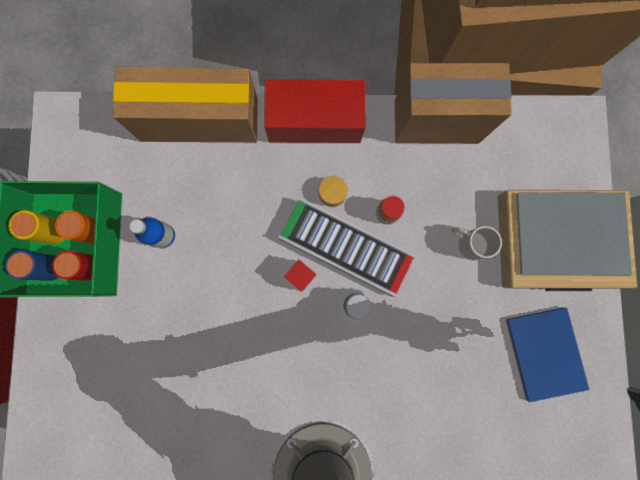

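View pics/scene0.png

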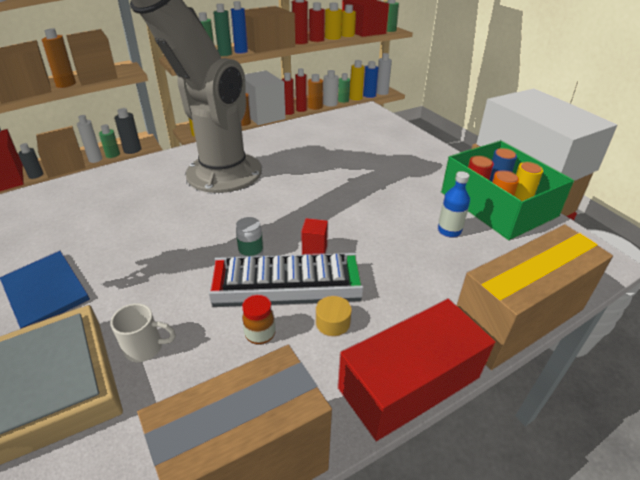

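The top view shows the lane slanting from its red end (400,272) to its green end (294,217). The jar (392,208) and tin (333,190) are on the far side. The tea box (300,275) and can (357,306) are on the near side.

```bash
cat > loc.py <<'E'
import cv2,numpy as np
def ray(f,uv,z):
    p=cv2.undistortPoints(np.array([[uv]],float),f["K"],f["distortion"])[0,0]
    T=f["world_from_camera"];d=T[:3,:3]@[p[0],p[1],1];o=T[:3,3]
    return (o+d*(z-o[2])/d[2])
def blob(f,kind,box,z):
    h=cv2.cvtColor(f["frame"],cv2.COLOR_RGB2HSV);H,S,V=cv2.split(h)
    m={'red':((H<8)|(H>172))&(S>150)&(V>70),'green':(H>45)&(H<85)&(S>120)&(V>60)}[kind]
    k=np.zeros_like(m);x0,y0,x1,y1=box;k[y0:y1,x0:x1]=1
    c=max(cv2.findContours((m&k).astype('uint8'),0,cv2.CHAIN_APPROX_NONE)[0],key=cv2.contourArea)
    rr=cv2.minAreaRect(c);M=cv2.moments(c)
    return rr,(M['m10']/M['m00'],M['m01']/M['m00'])
E
python3 - <<'E'
from loc import *
f=dict(np.load("top0.npz")); 
R=[]
for k,b in(("red",(375,245,420,300)),("green",(275,195,315,245))):
    rr,c=blob(f,k,b,.044);print(k,rr,c); R.append(ray(f,rr[0],.044)); print(ray(f,c,.044),R[-1])
d=R[1]-R[0];print(np.linalg.norm(d),np.degrees(np.arctan2(d[1],d[0])),(R[0]+R[1])/2)
g=dict(np.load("scene0.npz"))
R=[]
for k,b in(("red",(205,255,228,310)),("green",(343,250,365,305))):
    rr,c=blob(g,k,b,.044);print(k,rr,c,ray(g,c,.044))
for n,uv,z in(("jar",(392,208),.085),("tin",(333,190),.045),("tea",(300,275),.08),("can",(357,306),.09)):print(n,ray(f,uv,z))
# depth check of roller tops
T=f["world_from_camera"]
v,u=np.mgrid[195:300,270:420];Z=f["depth"][v,u].astype(float)
p=cv2.undistortPoints(np.stack([u,v],-1).reshape(-1,1,2).astype(float),f["K"],f["distortion"])[:,0]
P=(np.c_[p,np.ones(len(p))]*Z.reshape(-1,1))@T[:3,:3].T+T[:3,3]
c=np.array([.53,-.04]) 
np.save("P.npy",P)
print(np.histogram(P[:,2],bins=np.arange(-.01,.1,.004)))
o=cv2.resize(f["frame"][160:340,260:440],None,fx=3.3,fy=3.3,interpolation=2);cv2.imwrite("pics/c1.png",o[:,:,::-1])
E
```

```text
red ((400.76708984375, 273.38909912109375), (7.566831111907959, 38.565040588378906), 25.463346481323242) (400.7410358565737, 273.49203187251)
[ 0.47357643 -0.19101008  0.044     ] [ 0.47382625 -0.19107904  0.044     ]
green ((293.4000244140625, 219.20001220703125), (8.049844741821289, 38.460365295410156), 26.56505012512207) (293.2837413684871, 219.2705586942875)
[0.60632379 0.07114139 0.044     ] [0.60650031 0.07085684 0.044     ]
0.29362017858411615 63.1371710350931 [ 0.54016328 -0.0601111   0.044     ]
red ((218.50401306152344, 275.22283935546875), (10.807963371276855, 31.141590118408203), 8.426969528198242) (218.2459858702633, 275.3680154142582) [ 0.47745782 -0.19052537  0.044     ]
green ((352.5606689453125, 270.1445007324219), (29.34703826904297, 10.339888572692871), 81.25383758544922) (352.5016972165648, 270.73930753564156) [0.60970332 0.06847426 0.044     ]
jar [ 0.62746573 -0.16520737  0.085     ]
tin [ 0.67991953 -0.02681689  0.045     ]
tea [0.46836693 0.05293639 0.08      ]
can [ 0.39692871 -0.07903497  0.09      ]
(array([   4,  750, 5145, 2206,   78,  124,  774,  385,   79,   83,  106,
         97,  222, 1082,  501,  656,  867, 1193,  286,    7,    8,   61,
        402,  344,  207,   40,    2]), array([-0.01 , -0.006, -0.002,  0.002,  0.006,  0.01 ,  0.014,  0.018,
        0.022,  0.026,  0.03 ,  0.034,  0.038,  0.042,  0.046,  0.05 ,
        0.054,  0.058,  0.062,  0.066,  0.07 ,  0.074,  0.078,  0.082,
        0.086,  0.09 ,  0.094,  0.098]))
```

View pics/c1.png

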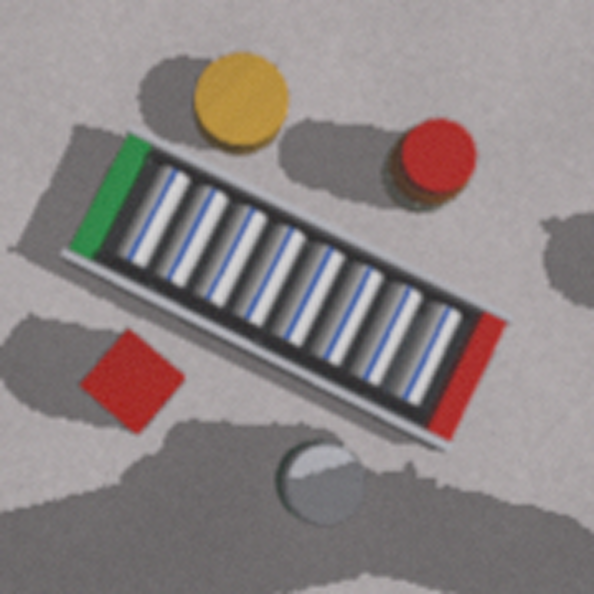

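>>> arm_command(
  rows=[
    {"fingers": -1,"az": -6.8,"x": 0},
    {"fingers": -1,"az": -6.8},
    {"fingers": -1,"az": -6.8},
    {"fingers": -1,"az": -6.8},
    {"fingers": -1,"az": -6.7},
    {"fingers": -1,"az": -6.7},
    {"fingers": -1,"x": 0.03},
    {"fingers": -1,"x": 0.03},
    {"fingers": -1,"x": 0.03},
    {"fingers": -1,"x": 0.03},
  ],
  grip_force=20,
)

```text
validation failed for argument at $.ro...
```

>>> arm_command(
  rows=[
    {"fingers": -1,"x": 0.035},
    {"fingers": -1,"x": 0.035},
    {"fingers": -1,"x": 0.035},
    {"fingers": -1,"x": 0.035},
    {"fingers": -1,"x": 0.035},
    {"fingers": -1,"x": 0.035},
    {"fingers": -1,"x": 0.035},
    {"fingers": -1,"x": 0.035},
    {"fingers": -1,"x": 0.035},
    {"fingers": -1,"x": 0.035},
  ],
)

```text
validation failed for argument at $.ro...
```

```bash
cat > st.py <<'E'
from bench import r
import numpy as np
from scipy.spatial.transform import Rotation as R
o=r.get_obs();Rm=R.from_rotvec(o["orientation"]).as_matrix();p=o["tcp_pos"]
a=np.radians(63.2);d=np.array([np.cos(a),np.sin(a)]);n=np.array([d[1],-d[0]]);c=np.array([.541,-.0603])
print("t",o["clock"],"p",p.round(4),"along",((p[:2]-c)@d).round(4),"across",((p[:2]-c)@n).round(4),"tipz",(p+.019*Rm[:,2])[2].round(4))
print("yaw",np.degrees(np.arctan2(Rm[1,0],Rm[0,0])).round(2),"z",Rm[:,2].round(3),"w",o["grip_width"],"F",o["contact_force"].round(2))
E
python3 st.py
```

```text
t 0.1 p [ 0.2594 -0.6226  0.2494] along -0.6289 across 0.0022 tipz 0.2304
yaw 22.62 z [-0.001  0.001 -1.   ] w 0.08542899865453135 F [ 0.16 -0.68  0.3 ]
```

>>> arm_command(
  rows=[
    {"fingers": -1,"x": 0,"y": 0,"z": 0,"ax": 0,"ay": 0,"az": -6.8},
    {"fingers": -1,"x": 0,"y": 0,"z": 0,"ax": 0,"ay": 0,"az": -6.8},
    {"fingers": -1,"x": 0,"y": 0,"z": 0,"ax": 0,"ay": 0,"az": -6.8},
    {"fingers": -1,"x": 0,"y": 0,"z": 0,"ax": 0,"ay": 0,"az": -6.8},
    {"fingers": -1,"x": 0,"y": 0,"z": 0,"ax": 0,"ay": 0,"az": -6.7},
    {"fingers": -1,"x": 0,"y": 0,"z": 0,"ax": 0,"ay": 0,"az": -6.7},
  ],
  grip_force=20,
)

```text
clock: 0.6
tcp_pos: [0.2594, -0.6228, 0.2497]
orientation: [-2.67, -1.654, -0.0]
contact_force: [-0.0, -1.1, -0.2]
grip_width: 0.0122
gripper_force: 0.0
```

>>> arm_command(
  rows=[
    {"fingers": -1,"x": 0.035,"y": 0,"z": 0,"ax": 0,"ay": 0,"az": 0},
    {"fingers": -1,"x": 0.035,"y": 0,"z": 0,"ax": 0,"ay": 0,"az": 0},
    {"fingers": -1,"x": 0.035,"y": 0,"z": 0,"ax": 0,"ay": 0,"az": 0},
    {"fingers": -1,"x": 0.035,"y": 0,"z": 0,"ax": 0,"ay": 0,"az": 0},
    {"fingers": -1,"x": 0.035,"y": 0,"z": 0,"ax": 0,"ay": 0,"az": 0},
    {"fingers": -1,"x": 0.035,"y": 0,"z": 0,"ax": 0,"ay": 0,"az": 0},
    {"fingers": -1,"x": 0.035,"y": 0,"z": 0,"ax": 0,"ay": 0,"az": 0},
    {"fingers": -1,"x": 0.035,"y": 0,"z": 0,"ax": 0,"ay": 0,"az": 0},
    {"fingers": -1,"x": 0.035,"y": 0,"z": 0,"ax": 0,"ay": 0,"az": 0},
    {"fingers": -1,"x": 0.035,"y": 0,"z": 0,"ax": 0,"ay": 0,"az": 0},
  ],
)

```text
clock: 1.43
tcp_pos: [0.4175, -0.3089, 0.2501]
orientation: [-2.675, -1.646, 0.001]
contact_force: [1.3, -0.0, 0.2]
grip_width: -0.0002
gripper_force: 0.0
```

```bash
python3 st.py
```

```text
t 1.4333 p [ 0.4175 -0.3089  0.2501] along -0.2776 across 0.0019 tipz 0.2311
yaw 63.21 z [-0.  0. -1.] w -0.00015536690172535917 F [ 1.34 -0.03  0.18]
```

>>> arm_command(
  rows=[
    {"fingers": -1,"x": 0.031,"y": -0.002,"z": 0,"ax": 0,"ay": 0,"az": 0},
    {"fingers": -1,"x": 0.031,"y": 0,"z": 0,"ax": 0,"ay": 0,"az": 0},
    {"fingers": -1,"x": 0.031,"y": 0,"z": 0,"ax": 0,"ay": 0,"az": 0},
    {"fingers": -1,"x": 0.03,"y": 0,"z": 0.02,"ax": 0,"ay": 0,"az": 0},
    {"fingers": -1,"x": 0.026,"y": 0,"z": 0.03,"ax": 0,"ay": 0,"az": 0},
    {"fingers": -1,"x": 0,"y": 0,"z": 0.03,"ax": 0,"ay": 0,"az": 0},
    {"fingers": -1,"x": 0,"y": 0,"z": 0.03,"ax": 0,"ay": 0,"az": 0},
    {"fingers": -1,"x": 0,"y": 0,"z": 0.025,"ax": 0,"ay": 0,"az": 0},
    {"fingers": -1,"x": 0,"y": 0,"z": 0.01,"ax": 0,"ay": 0,"az": 0},
    {"fingers": -1,"x": 0,"y": 0,"z": 0,"ax": 0,"ay": 0,"az": 0},
  ],
)

```text
clock: 2.27
tcp_pos: [0.4808, -0.1762, 0.103]
orientation: [-2.672, -1.645, 0.005]
contact_force: [-0.1, -1.2, -0.9]
grip_width: -0.0
gripper_force: 0.0
```

```bash
python3 st.py
python3 - <<'E'
from bench import r
import cv2
f=r.grab_frame("scene");cv2.imwrite("pics/s1.png",cv2.resize(f["frame"][120:340,150:420],None,fx=2.7,fy=2.7,interpolation=2)[:,:,::-1])
E
```

```text
t 2.2667 p [ 0.4808 -0.1762  0.103 ] along -0.1306 across -0.0014 tipz 0.084
yaw 63.23 z [-0.005  0.002 -1.   ] w -1.9829405067556563e-05 F [-0.14 -1.15 -0.89]
```

View pics/s1.png

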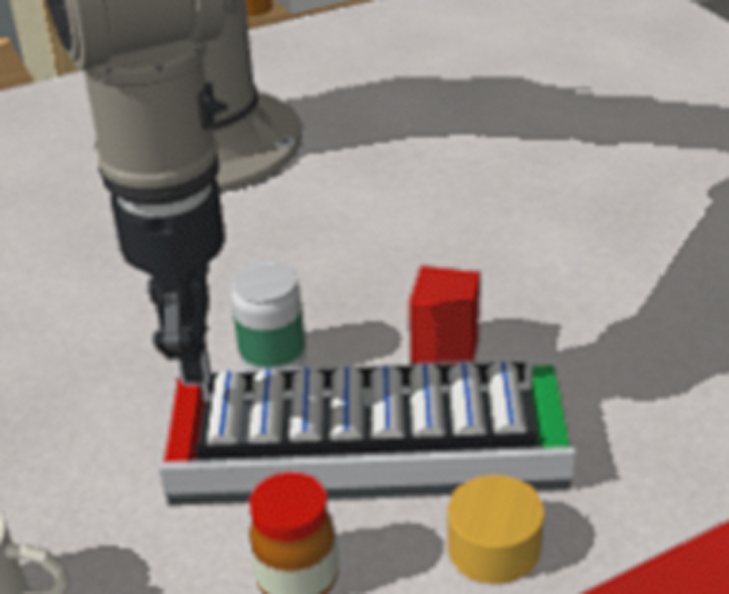

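>>> arm_command(
  rows=[
    {"fingers": -1,"x": 0.008,"y": -0.001,"z": 0.01,"ax": 0,"ay": 0,"az": 0},
    {"fingers": -1,"x": 0,"y": 0,"z": 0.008,"ax": 0,"ay": 0,"az": 0},
    {"fingers": -1,"x": 0,"y": 0,"z": 0,"ax": 0,"ay": 0,"az": 0},
    {"fingers": -1,"x": 0,"y": 0,"z": 0,"ax": 0,"ay": 0,"az": 0},
  ],
)

```text
clock: 2.65
tcp_pos: [0.4855, -0.169, 0.0875]
orientation: [2.675, 1.647, -0.0]
contact_force: [0.4, 0.7, 0.5]
grip_width: 0.0
gripper_force: 0.0
```

```bash
python3 st.py
```

```text
t 2.65 p [ 0.4855 -0.169   0.0875] along -0.122 across -0.0005 tipz 0.0685
yaw 63.24 z [ 0. -0. -1.] w 4.4536360109995414e-05 F [0.39 0.68 0.46]
```

>>> arm_command(
  rows=[
    {"fingers": -1,"x": 0,"y": 0,"z": 0.005,"ax": 0,"ay": 0,"az": 0},
    {"fingers": -1,"x": 0,"y": 0,"z": 0.003,"ax": 0,"ay": 0,"az": 0},
    {"fingers": -1,"x": 0,"y": 0,"z": 0.002,"ax": 0,"ay": 0,"az": 0},
    {"fingers": -1,"x": 0,"y": 0,"z": 0.002,"ax": 0,"ay": 0,"az": 0},
    {"fingers": -1,"x": 0,"y": 0,"z": 0.002,"ax": 0,"ay": 0,"az": 0},
    {"fingers": -1,"x": 0,"y": 0,"z": 0,"ax": 0,"ay": 0,"az": 0},
    {"fingers": -1,"x": 0,"y": 0,"z": 0,"ax": 0,"ay": 0,"az": 0},
  ],
)

```text
clock: 3.23
tcp_pos: [0.4855, -0.1694, 0.0734]
orientation: [2.675, 1.646, 0.0]
contact_force: [-0.9, -1.2, 3.6]
grip_width: -0.0003
gripper_force: 2.0
```

```bash
python3 st.py
```

```text
t 3.2333 p [ 0.4855 -0.1694  0.0734] along -0.1224 across -0.0003 tipz 0.0544
yaw 63.2 z [ 0. -0. -1.] w -0.00028120684482715527 F [-0.92 -1.2   3.56]
```

>>> arm_command(
  rows=[
    {"fingers": -1,"x": 0.004,"y": 0,"z": 0,"ax": 0,"ay": 0,"az": 0},
    {"fingers": -1,"x": 0.006,"y": 0,"z": 0,"ax": 0,"ay": 0,"az": 0},
    {"fingers": -1,"x": 0.006,"y": 0,"z": 0,"ax": 0,"ay": 0,"az": 0},
    {"fingers": -1,"x": 0.006,"y": 0,"z": 0,"ax": 0,"ay": 0,"az": 0},
    {"fingers": -1,"x": 0.006,"y": 0,"z": 0,"ax": 0,"ay": 0,"az": 0},
    {"fingers": -1,"x": 0.006,"y": 0,"z": 0,"ax": 0,"ay": 0,"az": 0},
    {"fingers": -1,"x": 0.006,"y": 0,"z": 0,"ax": 0,"ay": 0,"az": 0},
    {"fingers": -1,"x": 0.006,"y": 0,"z": 0,"ax": 0,"ay": 0,"az": 0},
    {"fingers": -1,"x": 0.006,"y": 0,"z": 0,"ax": 0,"ay": 0,"az": 0},
  ],
)

```text
clock: 3.98
tcp_pos: [0.5093, -0.1219, 0.0734]
orientation: [2.675, 1.647, 0.001]
contact_force: [0.7, -0.3, 4.2]
grip_width: 0.0002
gripper_force: 1.8
```

```bash
python3 st.py
python3 - <<'E'
from bench import r
import cv2
f=r.grab_frame("scene");cv2.imwrite("pics/s2.png",cv2.resize(f["frame"][220:320,200:370],None,fx=4.5,fy=4.5,interpolation=2)[:,:,::-1])
E
```

```text
t 3.9833 p [ 0.5093 -0.1219  0.0734] along -0.0693 across -0.0005 tipz 0.0544
yaw 63.24 z [ 0.  0. -1.] w 0.00019797564236222182 F [ 0.66 -0.27  4.16]
```

View pics/s2.png

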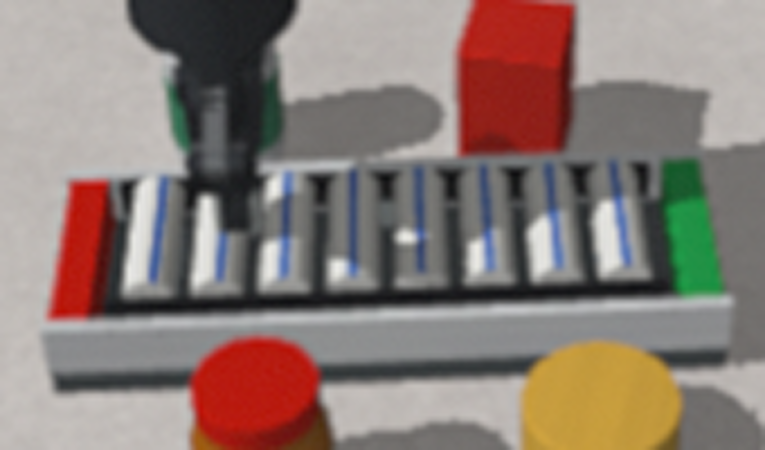

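Rollers 1 (stripe at 158,230) and 2 (222,240) have turned relative to the untouched rollers. The finger is at about (235,200), and the jar, tin and box are clear of it. I'll continue the stroke.

>>> arm_command(
  rows=[
    {"fingers": -1,"x": 0.007,"y": 0,"z": 0,"ax": 0,"ay": 0,"az": 0},
    {"fingers": -1,"x": 0.008,"y": 0,"z": 0,"ax": 0,"ay": 0,"az": 0},
    {"fingers": -1,"x": 0.008,"y": 0,"z": 0,"ax": 0,"ay": 0,"az": 0},
    {"fingers": -1,"x": 0.008,"y": 0,"z": 0,"ax": 0,"ay": 0,"az": 0},
    {"fingers": -1,"x": 0.008,"y": 0,"z": 0,"ax": 0,"ay": 0,"az": 0},
    {"fingers": -1,"x": 0.008,"y": 0,"z": 0,"ax": 0,"ay": 0,"az": 0},
    {"fingers": -1,"x": 0.008,"y": 0,"z": 0,"ax": 0,"ay": 0,"az": 0},
    {"fingers": -1,"x": 0.008,"y": 0,"z": 0,"ax": 0,"ay": 0,"az": 0},
    {"fingers": -1,"x": 0.008,"y": 0,"z": 0,"ax": 0,"ay": 0,"az": 0},
    {"fingers": -1,"x": 0.008,"y": 0,"z": 0,"ax": 0,"ay": 0,"az": 0},
  ],
)

```text
clock: 4.87
tcp_pos: [0.5445, -0.0517, 0.0732]
orientation: [2.676, 1.647, -0.001]
contact_force: [-1.1, -0.4, 4.0]
grip_width: -0.0
gripper_force: 2.1
```

```bash
python3 st.py
```

```text
t 4.8667 p [ 0.5445 -0.0517  0.0732] along 0.0093 across -0.0008 tipz 0.0542
yaw 63.22 z [-0.001 -0.    -1.   ] w -3.3631651618003225e-05 F [-1.13 -0.4   4.  ]
```

>>> arm_command(
  rows=[
    {"fingers": -1,"x": 0.008,"y": 0,"z": 0,"ax": 0,"ay": 0,"az": 0},
    {"fingers": -1,"x": 0.008,"y": 0,"z": 0,"ax": 0,"ay": 0,"az": 0},
    {"fingers": -1,"x": 0.008,"y": 0,"z": 0,"ax": 0,"ay": 0,"az": 0},
    {"fingers": -1,"x": 0.008,"y": 0,"z": 0,"ax": 0,"ay": 0,"az": 0},
    {"fingers": -1,"x": 0.008,"y": 0,"z": 0,"ax": 0,"ay": 0,"az": 0},
    {"fingers": -1,"x": 0.008,"y": 0,"z": 0,"ax": 0,"ay": 0,"az": 0},
    {"fingers": -1,"x": 0.008,"y": 0,"z": 0,"ax": 0,"ay": 0,"az": 0},
    {"fingers": -1,"x": 0.008,"y": 0,"z": 0,"ax": 0,"ay": 0,"az": 0},
    {"fingers": -1,"x": 0.008,"y": 0,"z": 0,"ax": 0,"ay": 0,"az": 0},
    {"fingers": -1,"x": 0.008,"y": 0,"z": 0,"ax": 0,"ay": 0,"az": 0},
  ],
)

```text
clock: 5.7
tcp_pos: [0.5809, 0.0202, 0.0734]
orientation: [-2.675, -1.647, -0.0]
contact_force: [1.0, 0.0, 4.0]
grip_width: 0.0
gripper_force: 1.8
```

```bash
python3 st.py
```

```text
t 5.7 p [0.5809 0.0202 0.0734] along 0.0898 across -0.0007 tipz 0.0544
yaw 63.22 z [ 0.  0. -1.] w 2.606960209068475e-06 F [0.97 0.02 3.98]
```

>>> arm_command(
  rows=[
    {"fingers": -1,"x": 0.008,"y": 0,"z": 0,"ax": 0,"ay": 0,"az": 0},
    {"fingers": -1,"x": 0.008,"y": 0,"z": 0,"ax": 0,"ay": 0,"az": 0},
    {"fingers": -1,"x": 0.008,"y": 0,"z": 0,"ax": 0,"ay": 0,"az": 0},
    {"fingers": -1,"x": 0.004,"y": 0,"z": -0.003,"ax": 0,"ay": 0,"az": 0},
    {"fingers": -1,"x": 0.004,"y": 0,"z": -0.006,"ax": 0,"ay": 0,"az": 0},
    {"fingers": -1,"x": 0,"y": 0,"z": -0.02,"ax": 0,"ay": 0,"az": 0},
    {"fingers": -1,"x": 0,"y": 0,"z": -0.03,"ax": 0,"ay": 0,"az": 0},
    {"fingers": -1,"x": 0,"y": 0,"z": -0.04,"ax": 0,"ay": 0,"az": 0},
    {"fingers": -1,"x": 0,"y": 0,"z": -0.04,"ax": 0,"ay": 0,"az": 0},
    {"fingers": -1,"x": 0,"y": 0,"z": -0.04,"ax": 0,"ay": 0,"az": 0},
  ],
)

```text
clock: 6.53
tcp_pos: [0.5941, 0.0479, 0.254]
orientation: [-2.675, -1.646, 0.002]
contact_force: [1.1, -0.4, -0.5]
grip_width: 0.0001
gripper_force: 0.0
```

```bash
python3 st.py
python3 - <<'E'
from bench import r
import cv2,numpy as np
f=r.grab_frame("scene")["frame"][220:320,200:370];g=np.load("scene0.npz")["frame"][220:320,200:370]
cv2.imwrite("pics/s3.png",cv2.resize(np.vstack([g,f[20:]]),None,fx=3.3,fy=3.3,interpolation=2)[:,:,::-1])
E
```

```text
t 6.5333 p [0.5941 0.0479 0.254 ] along 0.1205 across -0.0014 tipz 0.235
yaw 63.23 z [-0.001  0.    -1.   ] w 0.00012395088032285785 F [ 1.1  -0.44 -0.46]
```

View pics/s3.png

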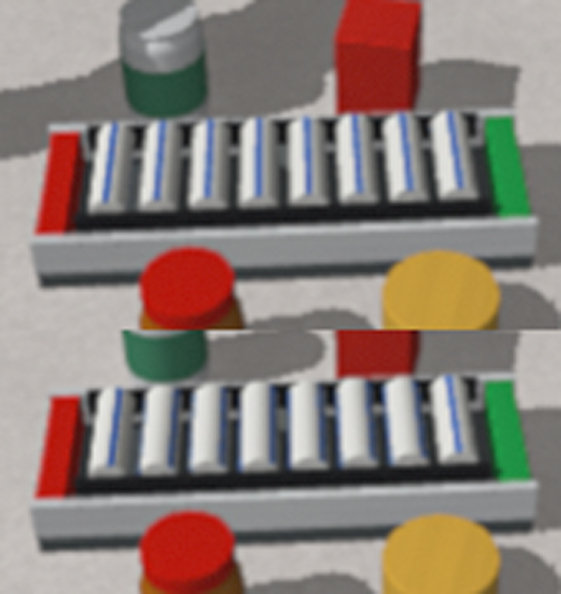

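Top half of the picture is before, bottom half after. The stripes on rollers 2–7 have moved to the right edges. Rollers 1 (115,430) and 8 (453,420) are harder to read because the stripes repeat. The goods haven't moved. Stroking the last roller again in the same direction can only help, so I'll do that.

>>> arm_command(
  rows=[
    {"fingers": -1,"x": -0.024,"y": -0.001,"z": 0,"ax": 0,"ay": 0,"az": 0},
    {"fingers": -1,"x": 0,"y": 0,"z": 0.04,"ax": 0,"ay": 0,"az": 0},
    {"fingers": -1,"x": 0,"y": 0,"z": 0.04,"ax": 0,"ay": 0,"az": 0},
    {"fingers": -1,"x": 0,"y": 0,"z": 0.04,"ax": 0,"ay": 0,"az": 0},
    {"fingers": -1,"x": 0,"y": 0,"z": 0.03,"ax": 0,"ay": 0,"az": 0},
    {"fingers": -1,"x": 0,"y": 0,"z": 0.015,"ax": 0,"ay": 0,"az": 0},
    {"fingers": -1,"x": 0,"y": 0,"z": 0,"ax": 0,"ay": 0,"az": 0},
    {"fingers": -1,"x": 0,"y": 0,"z": 0,"ax": 0,"ay": 0,"az": 0},
  ],
)

```text
clock: 7.25
tcp_pos: [0.5826, 0.0269, 0.0868]
orientation: [-2.675, -1.646, 0.003]
contact_force: [0.8, 0.1, 0.4]
grip_width: -0.0002
gripper_force: 0.0
```

```bash
python3 st.py
```

```text
t 7.25 p [0.5826 0.0269 0.0868] along 0.0966 across -0.0022 tipz 0.0678
yaw 63.22 z [-0.002  0.    -1.   ] w -0.00016290601846984142 F [0.84 0.06 0.37]
```

>>> arm_command(
  rows=[
    {"fingers": -1,"x": 0.0,"y": 0,"z": 0.007,"ax": 0,"ay": 0,"az": 0},
    {"fingers": -1,"x": 0.001,"y": 0,"z": 0.003,"ax": 0,"ay": 0,"az": 0},
    {"fingers": -1,"x": 0.002,"y": 0,"z": 0.003,"ax": 0,"ay": 0,"az": 0},
    {"fingers": -1,"x": 0.006,"y": 0,"z": 0,"ax": 0,"ay": 0,"az": 0},
    {"fingers": -1,"x": 0.006,"y": 0,"z": 0,"ax": 0,"ay": 0,"az": 0},
    {"fingers": -1,"x": 0.006,"y": 0,"z": 0,"ax": 0,"ay": 0,"az": 0},
    {"fingers": -1,"x": 0.004,"y": 0,"z": -0.004,"ax": 0,"ay": 0,"az": 0},
    {"fingers": -1,"x": 0.002,"y": 0,"z": -0.01,"ax": 0,"ay": 0,"az": 0},
    {"fingers": -1,"x": 0,"y": 0,"z": -0.03,"ax": 0,"ay": 0,"az": 0},
    {"fingers": -1,"x": 0,"y": 0,"z": -0.04,"ax": 0,"ay": 0,"az": 0},
  ],
)

```text
clock: 8.08
tcp_pos: [0.5928, 0.0513, 0.1568]
orientation: [-2.672, -1.646, 0.01]
contact_force: [0.4, -0.4, 0.8]
grip_width: 0.0002
gripper_force: 0.0
```

>>> arm_command(
  rows=[
    {"fingers": -1,"x": 0,"y": 0,"z": -0.04,"ax": 0,"ay": 0,"az": 0},
    {"fingers": -1,"x": 0,"y": 0,"z": -0.04,"ax": 0,"ay": 0,"az": 0},
    {"fingers": -1,"x": 0,"y": 0,"z": 0,"ax": 0,"ay": 0,"az": 0},
    {"fingers": -1,"x": 0,"y": 0,"z": 0,"ax": 0,"ay": 0,"az": 0},
  ],
)

```text
clock: 8.42
tcp_pos: [0.5967, 0.0517, 0.2418]
orientation: [2.673, 1.646, 0.008]
contact_force: [0.1, -0.8, -0.6]
grip_width: -0.0001
gripper_force: 0.0
```

```bash
python3 st.py
python3 - <<'E'
from bench import r
import cv2,numpy as np
f=r.grab_frame("scene")["frame"][200:360,200:380]
cv2.imwrite("pics/s4.png",cv2.resize(f,None,fx=3.3,fy=3.3,interpolation=2)[:,:,::-1])
E
```

```text
t 8.4167 p [0.5967 0.0517 0.2418] along 0.1251 across -0.0008 tipz 0.2228
yaw 63.24 z [ 0.006  0.001 -1.   ] w -0.00011861813985838748 F [ 0.09 -0.8  -0.57]
```

View pics/s4.png

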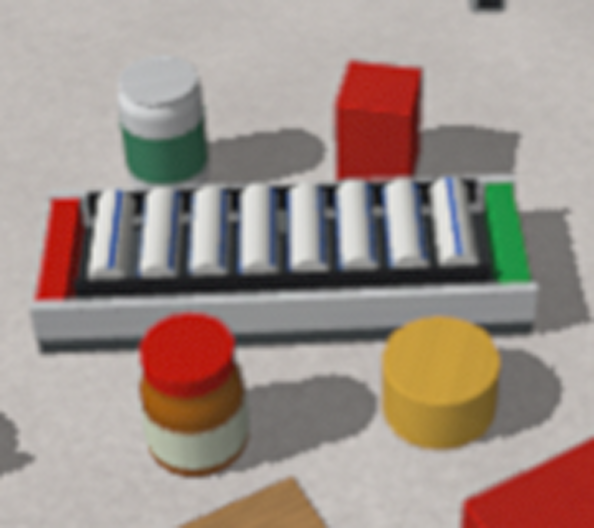

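The last roller's stripe is back at the same place (455,230) after a stroke of about 19 mm. That is one stripe spacing, about 90°, so the small offsets seen earlier mean turns of nearly 2 rad. The goods haven't moved and the hand is clear.

```bash
python3 -c "
from bench import r
print(r.hand_in())"
```

```text
the job is handed in; nothing more can be done
None
```

I stroked all eight rollers from the red end to the green end at about 4 N, lifted the hand clear and handed the job in; no verdict came back. The pictures show the goods near the lane unmoved and suggest every roller turned well past 0.5 rad, though rollers 1 and 8 rest on reading repeating stripes, so I stroked 8 once more.

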